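# Twist a display tray off the nested stack and slide it into the cake rack

### The arm

A 6-joint arm with a two-finger parallel gripper is mounted at the origin on the work surface. World frame = base frame: x ahead of the robot, y to its left, z up, the work surface at z = 0. Lengths are in m, angles in rad, forces in N, time in s.
With the tool pointing down it reaches from about 0.225 to 0.875 m from the base axis. Payload 3.4 kg.
Tool frame: the origin (TCP) lies between the finger pads; the fingertips stand robot.tcp_to_tips ahead of it and the grasp point (between the pads) lies 11 mm behind it (robot.tcp_to_tips is the distance from the TCP to the fingertips, in m); z points along the fingers, y is the line along which they close (so a half turn about z gives the same grasp; the last joint's range is limited). The gripper opens to 85 mm and grips with 20 to 120 N. Pads are 22 mm wide; open, the fingers measure 114 mm over their backs; the gripper's body (76 mm by 85 mm) begins 54 mm behind the grasp point. The pads swing forward as they close: fully open they stand 13 mm farther back than shut.
Start: joints at [-1.401, 0.276, 1.505, -0, 1.361, -0.121], TCP at [0.165, -0.551, 0.239] pointing down, gripper open.
Joint ranges: [-2.89, 2.89], [-0.75, 2.08], [0.22, 2.7], [-1.18, 4.32], [0.11, 2.71], [-2.7, 2.7]. Speed limits (rad/s): [2.57, 2.57, 3.14, 3.14, 3.14, 3.14].

### API

Orientations are given as a unit quaternion [x, y, z, w].
In Python, from plant import robot gives the robot as it stands. The module is installed in compiled form; this text tells all that it offers.
- The arm moves only by the tool servo_tool, never from a script. Its argument "targets" is one flat list of numbers, 7 for each row, row after row: the closure, from -1 (fully open) to 1 (shut), so that 0 is half open, then the shift along the tool's x, y, z in cm, then the turn, a rotation vector about the tool's x, y, z in degrees. In form: [hand, tx, ty, tz, ax, ay, az, hand, tx, ty, tz, ax, ay, az, ...]. A call has 1 to 8 rows; each row shifts and turns the commanded pose from where the row before left it, along the tool's axes as they then stand; what a row does not reach is not made up. A row lasts 1/8 s, in which the tool goes at most 62.5 mm and 10.7 degrees, less where a joint would pass 70% of its speed; a pose out of reach is approached as far as the arm can. A call with a gripper value outside its range is refused whole. The fingers move at their own pace and stop on an object; "newtons" is the grip in N (left out, the last holds). Time passes only in rows, so rows that do not move let the fingers close. It gives the time, the measured TCP pose, the force, the opening and the grip force at its end, in the units of the state.
- robot.observe(): the state, without advancing time (a new reading comes with each control period).
- robot.grab_frame(name): name is "scene" or "side" or "wrist"; returns a dict with "img" (384x512x3 uint8, red, green, blue), "range_z" (384x512 float32, m along the optical axis (not along the pixel's ray), 0 where there is no reading), "mtx" (3x3 intrinsics, pixels), "k1" (the pictures are not rectified: a ray, as slopes to the right and down, at radius r is drawn at 1 + k1 r^2 times it, then the intrinsics apply), "rvec" (rotation vector, rad) and "tvec" (3), from world to camera coordinates, as OpenCV has them; the wrist camera has in their place "T_tool_cam" (4x4, takes a point from camera to tool coordinates, whose origin is the TCP and whose axes are the flange's). Camera axes: x right, y down, z forward; pixel columns grow to the right and rows downward; lengths in m; the calibration is good to about 2 mm. A picture is of the moment at which its call begins: read the wrist's pose just before it.
- robot.hand_in(): hands the job in; it is judged then, once.
Trained networks look in the newest picture that a camera, given by its name, has taken for a name from the list of things; names that differ only in an ending like _2 or _b are one class to them, and where a whole thing is asked for, a point or a joint stands for the part that bears it (a point fixed in the world has none). Each returns a list of dicts, best first, with "conf" (0 to 1); they miss things now and then, are a little off and sometimes report something else, mostly with a low value. They report only what shows in the picture. A call takes as long as a camera call. They do not tell look-alikes from the thing itself.
- robot.outline_of(camera, name): "pixels" (384x512 bool, what is visible of it) and "at" ([column, row] in pixels, amid what is visible of it).
The state is a dict: "clock": time; "joint_positions": joint angles; "dq": joint speeds; "tau": joint torques, N m; "tcp_pos": TCP position; "ee_rot": TCP orientation; "contact_force": force on the tool from outside, world axes, zero at the start; "ft_torque": the same for the moment, N m; "width": opening from 0.0 (shut) to 1.0 (fully open); "grasp_force": force on a finger pad.
Only numpy, scipy, OpenCV 4.12 (cv2) and the standard library are available. Lean on these libraries where they do the work, as an engineer would, in place of code of your own. Each camera call takes 0.05 s, during which the arm holds its last target. There are 200 camera calls.

### The job

Take the top tray off the nested stack: twist it about an eighth of a turn or a little more to unhook it, and lift it off so that the other trays stay in the stack. Then slide it from the front of the glass rack onto the middle, brass pair of rails, pushed fully home against the back posts, and let go of it there. Leave the cakes, crockery and the rest of the counter as they are.

Things in the scene. Friction and masses are not known exactly. Their poses are not given: they have to be found in the camera images.
- top_grip (a point): centre of the grip bar of the stack's top tray (the tray to move): an upright dark steel bar 18 (x) x 28 (y) x 31 mm high on a round boss, gripped from above across its 18 mm (x) faces; it spans 36 to 67 mm above the tray's underside, this point lies at 51.5 mm. x along the tray's long side, z up. The tray looks and works the same turned half round
- top_tray: the top tray itself, origin at the centre of its underside: black plate 170 (x) x 150 (y) mm, 4 mm thick, brass rim up to 14 mm above the underside, about 0.25 kg; in its middle a hollow steel boss, diameter 64, top 36 mm above the underside, carrying the grip bar. Seated trays lie 36 mm above one another
- lock (a point): twist lock, point on the top tray's axis level with its lugs: two brass lugs at the y ends of each grip bar; tabs in the boss of the tray above hook under them. With trays square to each other (within about 30 deg) a straight lift drags the next tray along after 3 mm; turned 45 to 80 deg either way about the vertical, the tray lifts straight off (40 mm clears the bar below)
- second_grip (a point): centre of the grip bar of the second tray (same shape), hidden at first in the top tray's boss. It stays: the cradle's four corner posts keep it and the bottom tray from turning. The posts end 22 mm below the top tray, which turns freely above them
- bottom_grip (a point): centre of the grip bar of the bottom tray (same shape). It lies on the cradle's 6 mm base plate, and stays
- rails_home (a point): where the centre of the tray's underside lies when fully home on the rack's middle, brass rails against the two brass back posts: midway between the rails, level with their tops. x points into the rack (direction to slide, tray's x along it), z up
- rack: display rack, origin at its foot below rails_home: 170 mm deep (x), glass sides 160 mm apart, 186 mm high, open above and in front (-x). Three pairs of inward ledge rails, 16 mm wide, 5 mm thick, tops at 45, 105 (brass) and 165 mm, 128 mm between them, for 150 mm wide trays. A tray must enter from the front; a gripper on the bar passes between the upper rails
- cake_mid (a point): loaded board of cake slices (150 x 148 mm, 36 mm high) lying on the rack's lowest rails; its middle. Leave alone
- price_mid (a point): price card (64 x 40 mm) on a small steel foot, 70 mm high; its middle. Leave alone
- plates_mid (a point): pile of four white plates (diameter 160 mm, 33 mm high); its middle. Leave alone
- sugar_jar_mid (a point): amber glass sugar jar (diameter 72 mm, 85 mm high); its middle. Leave alone
- cup_mid (a point): white mug (diameter 80 mm, 65 mm high); its middle. Leave alone
- macarons_mid (a point): white dish of macarons (100 x 170 mm, 26 mm high); its middle. Leave alone
Mind the look-alikes: they are no part of the job. Leave any blue or red look-alike of the part that bears second_grip alone.

How it is judged:
On the way, in this order (a step that is already met when the one before it is completed fails the run):
1. the top tray is twisted at least 30 degrees against the second tray while still on the stack (angle between the x axis of top_grip and the x axis of second_grip, either way round above 0.52 rad and distance between top_grip and second_grip below 0.06 m), for 0.05 s.
2. the top tray is lifted clear of the stack, the other two staying in it (distance between top_grip and second_grip above 0.085 m and distance of each of second_grip, bottom_grip from where it was at the start of the episode below 0.012 m), for 0.1 s.
3. the tray enters the front of the rack at the height of the middle rails, part of the way in (x of top_grip in the frame of rails_home between -0.15 and -0.03 m and y of top_grip in the frame of rails_home between -0.012 and 0.012 m and z of top_grip in the frame of rails_home between 0.044 and 0.075 m and angle between the x axis of top_grip and the x axis of rails_home, either way round below 0.12 rad), for 0.1 s.
At the end, for the whole second after the job is handed in: the tray lies at rest on the middle (brass) rails, level, within 7 mm of fully home against the back posts, square to the rack within 4.5 degrees; the second and bottom tray are still in the cradle within 12 mm of where they were (x of top_grip in the frame of rails_home between -0.007 and 0.007 m and y of top_grip in the frame of rails_home between -0.009 and 0.009 m and z of top_grip in the frame of rails_home between 0.046 and 0.057 m and angle between the x axis of top_grip and the x axis of rails_home, either way round below 0.08 rad and angle between top_grip's own z axis and vertical below 0.05 rad and linear speed of top_tray below 0.02 m/s and distance of each of second_grip, bottom_grip from where it was at the start of the episode below 0.012 m); the robot touches nothing.
It fails at once if the second or the bottom tray is dragged along (more than 25 mm) (distance of any of second_grip, bottom_grip from where it was at the start of the episode above 0.025 m).
It fails at once if the loaded cake board in the rack is pushed more than 25 mm (distance of cake_mid from where it was at the start of the episode above 0.025 m).
It fails at once if another thing on the counter is moved more than 25 mm (distance of any of price_mid, plates_mid, sugar_jar_mid, cup_mid, macarons_mid from where it was at the start of the episode above 0.025 m).
It also fails if it takes over 56 s, if anything falls off the work surface, if the arm or the gripper's body presses on something with over 40 N, if the wrist force passes 120 N, or if a joint passes its speed limit or range.

## Working session

There is one attempt and no reset: what is moved stays moved. The work goes in short steps, Python scripts to look and compute and a tool call to move; the robot and the scene stay as the last step left them, time stands still between calls to the robot, and variables do not carry over. Pictures are saved under pics/ and viewed, at most 10 in all, crops included, and the job is handed in when it is done.

Besides the shell and the picture viewer there is one more tool, called as name(argument=value, ...) on one line, values as JSON. servo_tool: Moves the arm, as the interface text tells. Its arguments: {"type":"object","properties":{"targets":{"type":"array"},"newtons":{"type":"number"}},"required":["targets"]}

```bash
mkdir -p pics; cat > h.py <<'E'
import numpy as np, cv2
from scipy.spatial.transform import Rotation as R
from plant import robot
def world(f,st=None):
    """per-pixel world points (384,512,3), nan where no range"""
    K=f["mtx"];v,u=np.mgrid[:384,:512]
    d=np.array([f["k1"],0,0,0,0],float)
    p=np.stack([u.ravel(),v.ravel()],1).astype(np.float64)[:,None]
    n=cv2.undistortPoints(p,K,d).reshape(384,512,2)
    z=f["range_z"].astype(float).copy();z[z<=0]=np.nan
    c=np.dstack([n[...,0]*z,n[...,1]*z,z])
    if "rvec" in f:
        Rm=cv2.Rodrigues(np.array(f["rvec"],float))[0];return (c-np.array(f["tvec"]).ravel())@Rm
    T=np.array(f["T_tool_cam"]);c=c@T[:3,:3].T+T[:3,3]
    return c@R.from_quat(st["ee_rot"]).as_matrix().T+np.array(st["tcp_pos"])
def save(f,n): cv2.imwrite("pics/"+n,f["img"][...,::-1])
E
python3 - <<'E'
from h import *
st=robot.observe();print({k:np.round(v,3) for k,v in st.items()},robot.tcp_to_tips)
fs=[]
for c in ["scene","side"]:
    f=robot.grab_frame(c);fs.append(f["img"]);np.savez(c+".npz",**f);w=world(f)
    for n in ["top_grip","top_tray","second_grip","rack","cake_mid","price_mid","plates_mid","sugar_jar_mid","cup_mid","macarons_mid"]:
        for o in robot.outline_of(c,n):
            m=o["pixels"];print(c,n,round(o["conf"],2),np.round(o["at"]),m.sum(),np.round(np.nanmedian(w[m],0),3),np.round(np.nanpercentile(w[m],[2,98],axis=0),3).tolist())
cv2.imwrite("pics/a.png",fs[0][...,::-1]);cv2.imwrite("pics/b.png",fs[1][...,::-1])
E
```

```text
{'clock': np.float64(0.0), 'joint_positions': array([-1.401,  0.277,  1.506,  0.   ,  1.361, -0.121]), 'dq': array([-0.001,  0.001,  0.001,  0.001, -0.   ,  0.   ]), 'tau': array([ 1.0000e-03, -4.1677e+01, -2.4581e+01, -0.0000e+00,  1.1000e-02,
       -0.0000e+00]), 'tcp_pos': array([ 0.165, -0.55 ,  0.238]), 'ee_rot': array([ 0.989,  0.145, -0.   , -0.001]), 'contact_force': array([-0.687,  0.732,  0.41 ]), 'ft_torque': array([-0.041, -0.029,  0.007]), 'grasp_force': np.float64(0.0), 'width': np.float64(0.998)} 0.008
scene top_grip 0.69 [191. 240.] 2369 [ 0.656 -0.214  0.083] [[0.555, -0.287, 0.077], [0.724, -0.141, 0.142]]
scene top_grip 0.5 [375. 187.] 490 [0.389 0.447 0.054] [[0.347, 0.422, 0.003], [0.403, 0.483, 0.086]]
scene top_tray 0.93 [192. 242.] 2261 [ 0.657 -0.213  0.082] [[0.555, -0.284, 0.078], [0.724, -0.142, 0.142]]
scene second_grip 0.85 [312. 192.] 724 [0.356 0.235 0.006] [[0.244, 0.194, -0.0], [0.414, 0.316, 0.065]]
scene second_grip 0.78 [167. 178.] 1130 [ 0.207 -0.294  0.005] [[0.098, -0.374, -0.002], [0.282, -0.215, 0.062]]
scene second_grip 0.74 [193. 268.] 471
[... 1682 characters left out ...]
] 245 [0.608 0.551 0.022] [[0.356, 0.522, 0.006], [0.647, 0.738, 0.321]]
side rack 0.55 [233. 171.] 201 [ 0.615 -0.175  0.016] [[0.55, -0.285, 0.009], [0.704, -0.139, 0.027]]
side cake_mid 0.65 [210. 217.] 462 [0.506 0.168 0.072] [[0.49, 0.096, 0.012], [0.577, 0.244, 0.09]]
side sugar_jar_mid 0.89 [203. 288.] 751 [0.35  0.475 0.062] [[0.327, 0.433, 0.003], [0.391, 0.493, 0.09]]
side sugar_jar_mid 0.73 [235. 157.] 783 [ 0.625 -0.204  0.09 ] [[0.55, -0.293, 0.082], [0.719, -0.14, 0.145]]
side cup_mid 0.33 [233. 154.] 776 [ 0.627 -0.202  0.09 ] [[0.551, -0.292, 0.082], [0.719, -0.14, 0.143]]
side macarons_mid 0.57 [122. 283.] 279 [0.61  0.552 0.02 ] [[0.355, 0.519, 0.003], [0.65, 0.739, 0.321]]
```

View pics/a.png

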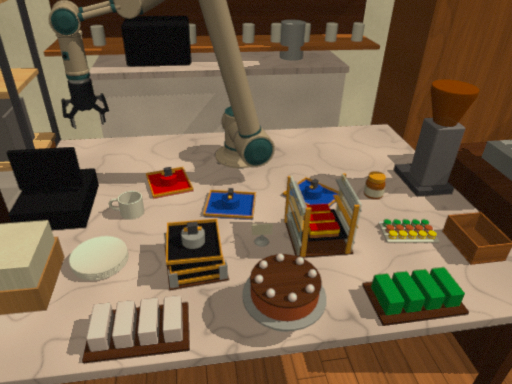

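```bash
python3 - <<'E'
from h import *
s=dict(np.load("side.npz"))["img"];a=dict(np.load("scene.npz"))["img"]
c=lambda i,x,y,w,h:cv2.resize(i[y:y+h,x:x+w,::-1],(400,400*h//w),interpolation=cv2.INTER_CUBIC)
cv2.imwrite("pics/c.png",np.vstack([np.hstack([c(a,140,190,120,90),c(a,255,165,120,90)]),np.hstack([c(s,180,120,120,90),c(s,140,160,120,90)])]))
E
```

```text
(no output)
```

View pics/c.png

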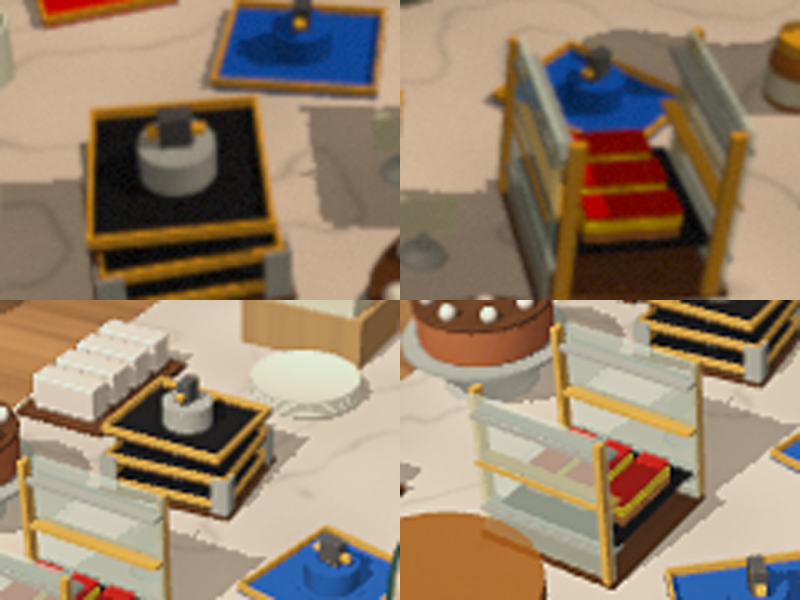

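The crop shows the only black nested stack (scene 193,240; the tray to move). The blue trays at (230,203) and (315,190) and the red tray at (168,180) are look-alikes to leave alone. The rack is at scene (315,215), with red cake slices on its lowest rails.

```bash
cat >> h.py <<'E'
def rel(p,yaw,tilt=None,st=None):
    """cm shift/deg turn in current tool frame to tool-down pose with tool y axis at yaw (deg) mod 180"""
    st=st or robot.observe();Rc=R.from_quat(st["ee_rot"]);best=None
    for k in (0,180):
        a=np.radians(yaw+k);y=np.array([np.cos(a),np.sin(a),0]);z=np.array([0,0,-1.]);x=np.cross(y,z)
        rv=(Rc.inv()*R.from_matrix(np.c_[x,y,z])).as_rotvec(degrees=True)
        if best is None or np.linalg.norm(rv)<np.linalg.norm(best): best=rv
    return np.round(Rc.inv().apply(np.array(p)-st["tcp_pos"])*100,2),np.round(best,2)
def show(): 
    s=robot.observe();y=R.from_quat(s["ee_rot"]).as_matrix()[:,1]
    print("t",round(float(s["clock"]),2),"tcp",np.round(s["tcp_pos"],4),"yaw_y",round(float(np.degrees(np.arctan2(y[1],y[0]))),2),"F",np.round(s["contact_force"],1),"q6",round(float(s["joint_positions"][5]),2));return s
E
python3 - <<'E'
from h import *
s=show();f=robot.grab_frame("wrist");print(np.round(f["T_tool_cam"],3),f["mtx"],f["k1"])
for c in ["scene","side"]:
    g=dict(np.load(c+".npz"));w=world(g).reshape(-1,3);h=cv2.cvtColor(g["img"],cv2.COLOR_RGB2HSV).reshape(-1,3)
    m=(w[:,0]>.42)&(w[:,0]<.75)&(w[:,1]>.04)&(w[:,1]<.32)
    k=m&(w[:,2]>.1);r=cv2.minAreaRect(w[k][:,:2].astype(np.float32));print(c,k.sum(),r,np.round(cv2.boxPoints(r),3).tolist())
    br=m&(h[:,0]>12)&(h[:,0]<28)&(h[:,1]>140)&(h[:,2]>90)&(w[:,2]>.03)
    for lo in (.03,.07,.095,.115,.14,.17):
        b=br&(w[:,2]>lo)&(w[:,2]<lo+.02);print(lo,np.round(w[b][:,:2][::4],3).tolist())
for p in ([.58,-.2,.42],[.55,.17,.5]): print(rel(p,0),rel(p,90))
E
```

```text
t 1.1 tcp [ 0.1649 -0.5509  0.2394] yaw_y -73.34 F [ 0.9 -0.1 -0.1] q6 -0.12
[[ 0.    -0.962 -0.274  0.07 ]
 [ 1.     0.     0.001 -0.001]
 [-0.001 -0.274  0.962 -0.134]
 [ 0.     0.     0.     1.   ]] [[320.73181687   0.         257.04976431]
 [  0.         320.73181687 192.90115615]
 [  0.           0.           1.        ]] 0.02889870015057211
scene 1618 ((0.5806792974472046, 0.1797981858253479), (0.18892742693424225, 0.18534569442272186), 88.51764678955078) [[0.4860000014305115, 0.08799999952316284], [0.6710000038146973, 0.08299999684095383], [0.6759999990463257, 0.2720000147819519], [0.49000000953674316, 0.2770000100135803]]
0.03 [[0.494, 0.095], [0.494, 0.092], [0.497, 0.092], [0.671, 0.247], [0.672, 0.244], [0.669, 0.243], [0.666, 0.112], [0.671, 0.249], [0.666, 0.106], [0.67, 0.24], [0.661, 0.099], [0.669, 0.109], [0.659, 0.1], [0.668, 0.109], [0.668, 0.107], [0.666, 0.105]]
0.07 [[0.495, 0.096], [0.497, 0.089], [0.495, 0.09], [0.498, 0.092], [0.519, 0.163], [0.536, 0.182], [0.535, 0.196], [0.541, 0.207], [0.535, 0.223], [0.537, 0.172], [0.539, 0.185], [0.54, 0.201], [0.586, 
[... 4328 characters left out ...]
[0.663, 0.107], [0.487, 0.093], [0.489, 0.091], [0.495, 0.269], [0.494, 0.266], [0.495, 0.277]]
0.14 [[0.662, 0.109], [0.658, 0.103], [0.657, 0.105], [0.656, 0.1], [0.489, 0.089], [0.497, 0.27], [0.493, 0.271], [0.49, 0.269], [0.497, 0.271]]
0.17 [[0.665, 0.106], [0.66, 0.113], [0.656, 0.113], [0.658, 0.112], [0.658, 0.106], [0.487, 0.084], [0.668, 0.239], [0.662, 0.236], [0.661, 0.238], [0.496, 0.273], [0.494, 0.271], [0.492, 0.269]]
(array([ 49.83, -21.71, -18.07]), array([  0.  ,   0.  , -73.34])) (array([ 49.83, -21.71, -18.07]), array([ 0.  ,  0.  , 16.66]))
(array([ 57.56, -58.02, -26.07]), array([  0.  ,   0.  , -73.34])) (array([ 57.56, -58.02, -26.07]), array([ 0.  ,  0.  , 16.66]))
```

servo_tool(targets=[-1,5,-1.7,-1,0,0,0,-1,5,-1.7,-1,0,0,0,-1,5,-1.7,-1,0,0,0,-1,5,-1.7,-1,0,0,0,-1,5,-1.7,-1,0,0,0,-1,5,-1.7,-1,0,0,0,-1,5,-1.7,-1,0,0,0,-1,5,-1.7,-1,0,0,0])

```text
clock: 2.15
tcp_pos: [0.5104, -0.3048, 0.3198]
ee_rot: [0.989, 0.145, 0.0, 0.0]
contact_force: [0.7, -1.3, 0.4]
width: 1.001
grasp_force: 0.0
```

servo_tool(targets=[-1,5,-1.7,-1,0,0,0,-1,5,-1.7,-1,0,0,0,-1,0,0,0,0,0,-10.5,-1,0,0,0,0,0,-10.5,-1,0,0,0,0,0,-10.5,-1,0,0,0,0,0,-10.5,-1,0,0,0,0,0,-10.5,-1,0,0,0,0,0,-10.5])

```text
clock: 3.15
tcp_pos: [0.5951, -0.2446, 0.3392]
ee_rot: [0.766, 0.643, -0.0, -0.0]
contact_force: [0.8, -0.0, 0.1]
width: 0.997
grasp_force: 0.0
```

servo_tool(targets=[-1,0,0,0,0,0,-10.3,-1,0,0,0,0,0,0,-1,0,0,0,0,0,0])

```text
clock: 3.52
tcp_pos: [0.5951, -0.2447, 0.3393]
ee_rot: [0.708, 0.706, -0.0, -0.0]
contact_force: [-0.2, 0.1, -0.3]
width: 0.999
grasp_force: 0.0
```

```bash
cat > stack.py <<'E'
from h import *
s=show();f=robot.grab_frame("wrist");save(f,"w1.png");w=world(f,s);np.savez("w1.npz",**f)
for n in ("top_grip","top_tray"):
    for o in robot.outline_of("wrist",n): print(n,o["conf"],o["at"],o["pixels"].sum())
p=w.reshape(-1,3);p=p[(abs(p[:,0]-.637)<.12)&(abs(p[:,1]+.215)<.12)]
for nm,lo,hi in (("plate+rim",.075,.097),("boss",.108,.118),("bar",.137,.152)):
    q=p[(p[:,2]>lo)&(p[:,2]<hi)];print(nm,len(q),cv2.minAreaRect(q[:,:2].astype(np.float32)),np.round(np.median(q[:,2]),4))
E
python3 stack.py
```

```text
t 3.52 tcp [ 0.5951 -0.2447  0.3393] yaw_y -0.18 F [-0.2  0.1 -0.3] q6 -0.49
top_grip 0.56 [291.6, 129.9] 18803
plate+rim 15997 ((0.6349548697471619, -0.21565046906471252), (0.17080745100975037, 0.15004819631576538), 0.47698137164115906) 0.0817
boss 1869 ((0.6357264518737793, -0.21530288457870483), (0.06320203095674515, 0.06293600052595139), 0.008131756447255611) 0.1135
bar 496 ((0.6355639696121216, -0.2151539921760559), (0.018164705485105515, 0.02817629836499691), 0.2607661783695221) 0.1443
```

View pics/w1.png

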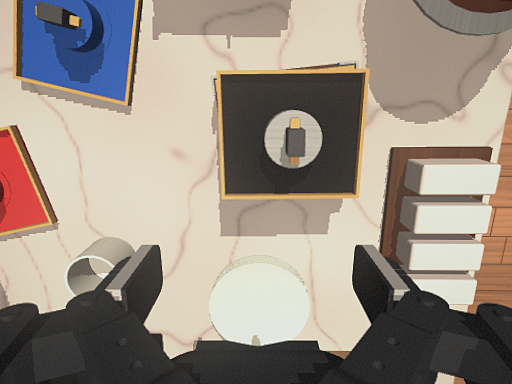

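The black stack's top tray is at (290,135) in the wrist view. Its fitted sizes (171×150, boss 63, bar 18×28, z 0.144) all match the description. I'll grip it now.

servo_tool(targets=[-1,2.94,4.06,0,0,0,0,-1,0,0,5,0,0,0,-1,0,0,5,0,0,0,-1,0,0,5,0,0,0,-1,0,0,3,0,0,0,-1,0,0,2,0,0,0,-1,0,0,1.3,0,0,0,-1,0,0,0,0,0,0])

```text
clock: 4.68
tcp_pos: [0.6354, -0.2151, 0.1255]
ee_rot: [0.707, 0.707, -0.0, -0.001]
contact_force: [-0.4, 0.1, -0.1]
width: 0.997
grasp_force: 0.0
```

servo_tool(targets=[1,0,0,0,0,0,0,1,0,0,0,0,0,0,1,0,0,0,0,0,0,1,0,0,0,0,0,0,1,0,0,0,0,0,0,1,0,0,0,0,0,0], newtons=60)

```text
clock: 5.42
tcp_pos: [0.6357, -0.2153, 0.1269]
ee_rot: [0.707, 0.707, -0.0, 0.0]
contact_force: [-2.3, 0.3, 4.5]
width: 0.204
grasp_force: 60.4
```

servo_tool(targets=[1,0,0,0,0,0,9.5,1,0,0,0,0,0,9.5,1,0,0,0,0,0,9.5,1,0,0,0,0,0,9.5,1,0,0,0,0,0,9.5,1,0,0,0,0,0,9.5,1,0,0,0,0,0,0,1,0,0,0,0,0,0])

```text
clock: 6.42
tcp_pos: [0.6366, -0.2157, 0.1268]
ee_rot: [0.959, 0.285, 0.001, 0.001]
contact_force: [0.7, -0.4, 3.1]
width: 0.199
grasp_force: 60.4
```

```bash
python3 - <<'E'
from h import *
s=show()
f=robot.grab_frame("scene");g=robot.grab_frame("side")
c=lambda i,x,y,w,h:cv2.resize(i[y:y+h,x:x+w,::-1],(400,400*h//w),interpolation=cv2.INTER_CUBIC)
cv2.imwrite("pics/d.png",np.hstack([c(f["img"],130,180,140,110),c(g["img"],170,100,140,110)]))
E
```

```text
t 6.42 tcp [ 0.6366 -0.2157  0.1268] yaw_y -56.91 F [ 0.7 -0.4  3.1] q6 0.56
```

View pics/d.png

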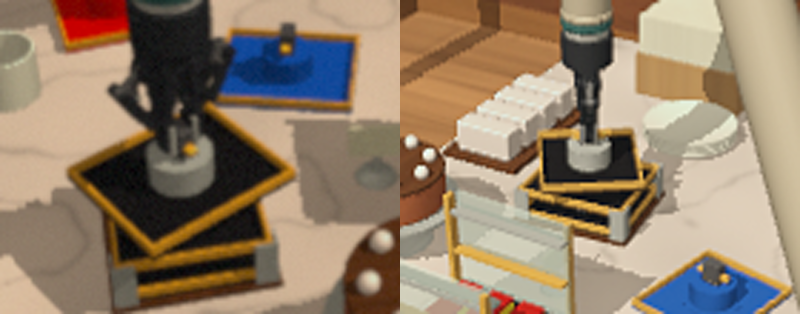

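The tray is turned about 57° above the squared lower trays (scene crop 180,180). Next is a careful lift.

servo_tool(targets=[1,0,0,-0.5,0,0,0,1,0,0,-0.5,0,0,0,1,0,0,0,0,0,0])

```text
clock: 6.9
tcp_pos: [0.6355, -0.2152, 0.1362]
ee_rot: [0.959, 0.284, -0.0, -0.0]
contact_force: [-0.0, 0.2, -2.4]
width: 0.201
grasp_force: 59.5
```

servo_tool(targets=[1,0,0,-2,0,0,0,1,0,0,-2,0,0,0,1,0,0,-2,0,0,0,1,0,0,-2,0,0,0,1,0,0,-2,0,0,0,1,0,0,-3,0,0,0,1,0,0,0,0,0,0,1,0,0,0,0,0,0])

```text
clock: 7.9
tcp_pos: [0.6351, -0.215, 0.2648]
ee_rot: [0.959, 0.284, -0.001, -0.001]
contact_force: [-0.6, 0.5, -1.9]
width: 0.199
grasp_force: 59.6
```

```bash
python3 - <<'E'
from h import *
s=show();f=robot.grab_frame("side");g=robot.grab_frame("scene")
c=lambda i,x,y,w,h:cv2.resize(i[y:y+h,x:x+w,::-1],(400,400*h//w),interpolation=cv2.INTER_CUBIC)
cv2.imwrite("pics/e.png",np.hstack([c(g["img"],110,120,170,160),c(f["img"],150,60,170,160)]))
w=world(g).reshape(-1,3);p=w[(abs(w[:,0]-.637)<.12)&(abs(w[:,1]+.215)<.12)&(w[:,2]>.035)&(w[:,2]<.062)]
print(len(p),cv2.minAreaRect(p[:,:2].astype(np.float32)))
E
```

```text
t 7.9 tcp [ 0.6351 -0.215   0.2648] yaw_y -57.03 F [-0.6  0.5 -1.9] q6 0.57
2051 ((0.6376393437385559, -0.21334926784038544), (0.18510764837265015, 0.1603395640850067), 5.234450340270996)
```

View pics/e.png

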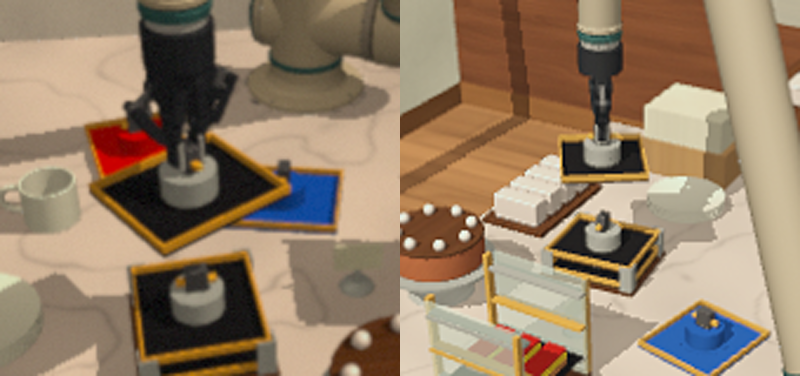

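servo_tool(targets=[1,0.1,-5.8,-0.5,0,0,0,1,0.1,-5.8,-0.5,0,0,0,1,0.1,-5.8,-0.5,0,0,0,1,0.1,-5.8,-0.5,0,0,0,1,0.1,-5.8,-0.5,0,0,0,1,0.1,-5.8,-0.5,0,0,0,1,0.1,-5.8,-0.5,0,0,0,1,0.1,-5.8,0,0,0,0])

```text
clock: 9.0
tcp_pos: [0.3886, 0.1797, 0.3008]
ee_rot: [0.959, 0.283, -0.0, -0.0]
contact_force: [-0.2, 0.6, -1.2]
width: 0.202
grasp_force: 59.9
```

servo_tool(targets=[1,0,0,0,0,0,-10,1,0,0,0,0,0,-10,1,0,0,0,0,0,-10,1,0,0,0,0,0,-10,1,0,0,0,0,0,-10,1,0,0,0,0,0,-5,1,0,0,0,0,0,0,1,0,0,0,0,0,0])

```text
clock: 10.0
tcp_pos: [0.3897, 0.1783, 0.3008]
ee_rot: [0.72, 0.694, -0.0, -0.0]
contact_force: [-0.5, -0.5, -1.3]
width: 0.197
grasp_force: 60.2
```

```bash
python3 - <<'E'
from h import *
s=show();f=robot.grab_frame("wrist");save(f,"w2.png");w=world(f,s);np.savez("w2.npz",w=w,**f)
E
```

```text
t 10.0 tcp [0.3897 0.1783 0.3008] yaw_y -2.11 F [-0.5 -0.5 -1.3] q6 0.3
```

View pics/w2.png

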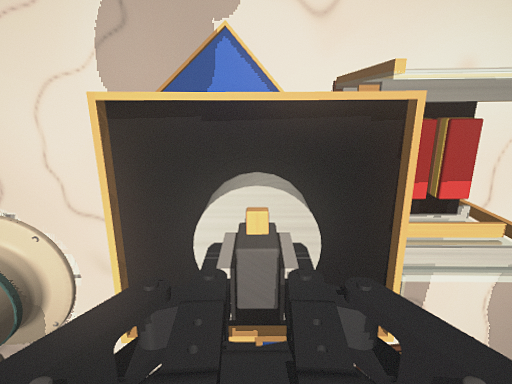

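```bash
python3 - <<'E'
from h import *
d=np.load("w2.npz");w=d["w"].reshape(-1,3)
def line(q,n):
    if len(q)<8: print(n,len(q));return
    a,b=np.polyfit(q[:,0]-.58,q[:,1],1);print(n,len(q),"y@.58",round(b,4),"deg",round(np.degrees(np.arctan(a)),2),"x",np.round([q[:,0].min(),q[:,0].max()],3),"ymin/max",np.round(np.percentile(q[:,1],[2,98]),4),"z",round(np.median(q[:,2]),4))
def edge(q,sgn,n):   # per 8mm x-bin extreme y
    e=[]
    for x in np.arange(.49,.70,.006):
        m=q[(q[:,0]>=x)&(q[:,0]<x+.006)]
        if len(m)>3:e.append([x+.003,np.percentile(m[:,1]*sgn,93)*sgn])
    if len(e)>3: line(np.c_[np.array(e),np.full(len(e),q[:,2].mean())],n)
S={"wrist":w}
for c in ["scene","side"]: S[c]=world(dict(np.load(c+".npz"))).reshape(-1,3)
for c,p in S.items():
    p=p[(p[:,0]>.487)&(p[:,0]<.70)&(p[:,1]>.06)&(p[:,1]<.3)]
    for z,nm in((.105,"mid"),(.165,"up"),(.186,"top")):
        q=p[abs(p[:,2]-z)<.006]
        L=q[q[:,1]>.18];Rr=q[q[:,1]<.18]
        edge(L,-1,c+" "+nm+" L inner");edge(Rr,1,c+" "+nm+" R inner")
        if nm=="top": edge(L,1,c+" top L outer");edge(Rr,-1,c+" top R outer")
# tray rim in wrist view
q=w[(w[:,0]<.487)&(w[:,2]>.24)&(w[:,2]<.275)&(abs(w[:,0]-.39)<.11)&(abs(w[:,1]-.178)<.11)]
print("tray",cv2.minAreaRect(q[:,:2].astype(np.float32)),np.percentile(q[:,2],[5,50,95]).round(4))
E
```

```text
wrist mid L inner 4
wrist mid R inner 19 y@.58 0.1123 deg -1.38 x [0.553 0.661] ymin/max [0.1103 0.1129] z 0.105
wrist up L inner 18 y@.58 0.2413 deg -7.89 x [0.493 0.595] ymin/max [0.2412 0.2535] z 0.1646
wrist up R inner 17 y@.58 0.1128 deg -1.42 x [0.523 0.619] ymin/max [0.112  0.1142] z 0.165
wrist top L inner 15 y@.58 0.2572 deg -2.13 x [0.493 0.577] ymin/max [0.2574 0.2607] z 0.1853
wrist top R inner 17 y@.58 0.0971 deg -2.03 x [0.511 0.607] ymin/max [0.0964 0.0993] z 0.1847
wrist top L outer 15 y@.58 0.2606 deg -5.58 x [0.493 0.577] ymin/max [0.2612 0.2726] z 0.1853
wrist top R outer 17 y@.58 0.0918 deg -2.18 x [0.511 0.607] ymin/max [0.0909 0.0942] z 0.1847
scene mid L inner 26 y@.58 0.2439 deg -3.2 x [0.499 0.673] ymin/max [0.237  0.2491] z 0.1044
scene mid R inner 17 y@.58 0.098 deg 4.45 x [0.493 0.667] ymin/max [0.0914 0.1118] z 0.1048
scene up L inner 28 y@.58 0.2442 deg -2.87 x [0.493 0.673] ymin/max [0.238  0.2506] z 0.1648
scene up R inner 27 y@.58 0.1107 deg -3.76 x [0.493 0.667] ymin/max [0.0973 0.1164] z 0.1646
scene top L inner 17 y@.58 0.2567 deg -6.26 x [0.499 0.
[... 485 characters left out ...]
 0.1133] z 0.1073
side up L inner 24 y@.58 0.2577 deg 1.27 x [0.493 0.661] ymin/max [0.243  0.2626] z 0.1661
side up R inner 26 y@.58 0.1104 deg -0.82 x [0.493 0.661] ymin/max [0.1078 0.1136] z 0.1677
side top L inner 23 y@.58 0.255 deg -4.65 x [0.493 0.667] ymin/max [0.2359 0.2612] z 0.1864
side top R inner 22 y@.58 0.0983 deg 1.86 x [0.493 0.661] ymin/max [0.0932 0.1129] z 0.186
side top L outer 23 y@.58 0.2624 deg -3.38 x [0.493 0.667] ymin/max [0.2546 0.273 ] z 0.1864
side top R outer 22 y@.58 0.09 deg -0.32 x [0.493 0.661] ymin/max [0.0843 0.0966] z 0.186
tray ((0.3894008696079254, 0.17808522284030914), (0.1508125513792038, 0.17189711332321167), 88.10982513427734) [0.2545 0.2557 0.2657]
```

servo_tool(targets=[1,0.56,-1,0,0,0,0,1,0,0,3,0,0,0,1,0,0,3,0,0,0,1,0,0,3,0,0,0,1,0,0,3,0,0,0,1,0,0,2.2,0,0,0,1,0,0,0,0,0,0,1,0,0,0,0,0,0])

```text
clock: 11.05
tcp_pos: [0.3806, 0.1848, 0.1601]
ee_rot: [0.72, 0.694, 0.001, 0.0]
contact_force: [0.6, 0.4, -1.8]
width: 0.204
grasp_force: 60.2
```

```bash
python3 - <<'E'
from h import *
s=show();f=robot.grab_frame("wrist");w=world(f,s).reshape(-1,3)
q=w[(w[:,0]<.48)&(w[:,2]>.11)&(w[:,2]<.135)&(abs(w[:,0]-.38)<.11)&(abs(w[:,1]-.184)<.11)]
print("tray",cv2.minAreaRect(q[:,:2].astype(np.float32)),np.percentile(q[:,2],[5,50,95]).round(4))
q=w[(w[:,0]>.495)&(w[:,0]<.7)&(w[:,1]>.06)&(w[:,1]<.3)]
for z in (.105,.165,.186):
    r=q[abs(q[:,2]-z)<.005]
    for nm,t in (("L",r[r[:,1]>.18]),("R",r[r[:,1]<.18])):
        if len(t)>20:
            t2=t[:,1]+.0363*(t[:,0]-.58);print(z,nm,len(t),np.percentile(t2,[3,50,97]).round(4),np.round([t[:,0].min(),t[:,0].max()],3),round(np.median(t[:,2]),4))
E
```

```text
t 11.05 tcp [0.3806 0.1848 0.1601] yaw_y -2.03 F [ 0.6  0.4 -1.8] q6 0.32
tray ((0.3805009722709656, 0.18459369242191315), (0.1508588343858719, 0.1714807003736496), 88.13641357421875) [0.1139 0.1151 0.1251]
0.105 L 1636 [0.2415 0.249  0.2565] [0.495 0.527] 0.1045
0.105 R 2039 [0.0965 0.1063 0.1133] [0.495 0.552] 0.1047
```

servo_tool(targets=[1,0,1,0.2,0,0,0,1,0,2,0,0,0,0,1,0,2,0,0,0,0,1,0,2,0,0,0,0,1,0,2,0,0,0,0,1,0,2,0,0,0,0,1,0,2,0,0,0,0,1,0,0,0,0,0,0])

```text
clock: 12.1
tcp_pos: [0.5121, 0.1796, 0.157]
ee_rot: [0.72, 0.694, 0.0, 0.0]
contact_force: [-0.4, 0.0, -2.7]
width: 0.201
grasp_force: 60.2
```

```bash
python3 - <<'E'
from h import *
s=show();f=robot.grab_frame("wrist");save(f,"w3.png");w=world(f,s).reshape(-1,3)
q=w[(w[:,2]>.128)&(w[:,2]<.19)&(w[:,0]>.63)&(w[:,0]<.7)&(w[:,1]>.06)&(w[:,1]<.3)]
for a,b in((.128,.158),(.158,.175),(.178,.19)):
    for nm,t in (("L",q[q[:,1]>.18]),("R",q[q[:,1]<.18])):
        t=t[(t[:,2]>a)&(t[:,2]<b)]
        if len(t):print(a,nm,len(t),np.percentile(t[:,0],[2,50,98]).round(4),np.percentile(t[:,1],[2,50,98]).round(4))
q=w[(w[:,2]>.105)&(w[:,2]<.126)&(abs(w[:,0]-.51)<.11)&(abs(w[:,1]-.18)<.078)]
print("tray",cv2.minAreaRect(q[:,:2].astype(np.float32)),np.percentile(q[:,2],[5,50,95]).round(4))
E
```

```text
t 12.1 tcp [0.5121 0.1796 0.157 ] yaw_y -2.08 F [-0.4  0.  -2.7] q6 0.25
0.128 R 195 [0.6553 0.6562 0.6584] [0.0986 0.1052 0.1116]
tray ((0.5117083787918091, 0.17926251888275146), (0.15022172033786774, 0.17180682718753815), 87.82939910888672) [0.1108 0.112  0.1218]
```

View pics/w3.png

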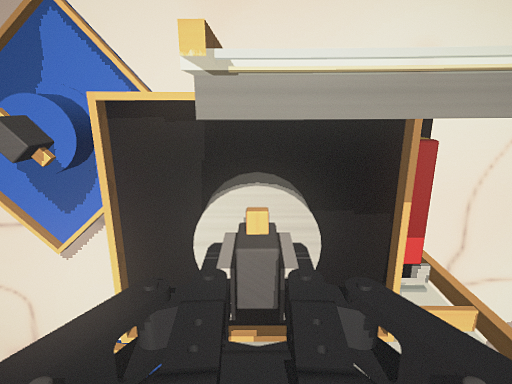

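The tray is inside the rack, centred, with its front edge at column 410. The right back post reads x≈0.656, so home is about x=0.574.

servo_tool(targets=[1,0,1.5,0,0,0,0,1,0,1.5,0,0,0,0,1,0,1.5,0.1,0,0,0,1,0,0.8,0.1,0,0,0,1,0,0,0.1,0,0,0,1,0,0,0,0,0,0])

```text
clock: 12.9
tcp_pos: [0.5628, 0.1778, 0.1542]
ee_rot: [0.72, 0.694, -0.0, -0.0]
contact_force: [0.2, 0.0, -1.5]
width: 0.198
grasp_force: 60.2
```

servo_tool(targets=[1,0,0.3,0,0,0,0,1,0,0.3,0,0,0,0,1,0,0.2,0,0,0,0,1,0,0,0,0,0,0])

```text
clock: 13.4
tcp_pos: [0.5712, 0.1775, 0.1542]
ee_rot: [0.72, 0.694, -0.0, 0.0]
contact_force: [0.0, -0.8, -2.8]
width: 0.196
grasp_force: 60.2
```

```bash
python3 - <<'E'
from h import *
s=show()
E
```

```text
t 13.4 tcp [0.5712 0.1775 0.1542] yaw_y -2.04 F [ 0.  -0.8 -2.8] q6 0.22
```

servo_tool(targets=[1,0,0.15,0,0,0,0,1,0,0.15,0,0,0,0,1,0,0,0,0,0,0])

```text
clock: 13.78
tcp_pos: [0.5738, 0.1774, 0.1542]
ee_rot: [0.72, 0.694, -0.0, -0.0]
contact_force: [-1.4, 0.3, -1.7]
width: 0.2
grasp_force: 60.3
```

servo_tool(targets=[1,0,0.1,0,0,0,0,1,0,0,0,0,0,0])

```text
clock: 14.02
tcp_pos: [0.5739, 0.1774, 0.1543]
ee_rot: [0.72, 0.694, -0.001, -0.001]
contact_force: [-4.8, 1.1, 1.2]
width: 0.202
grasp_force: 60.6
```

servo_tool(targets=[1,0,-0.05,0.1,0,0,0,1,0,0,0,0,0,0,0.4,0,0,0,0,0,0,0.2,0,0,0,0,0,0,0,0,0,0,0,0,0,-0.2,0,0,0,0,0,0,-0.2,0,0,0,0,0,0])

```text
clock: 14.9
tcp_pos: [0.5747, 0.1774, 0.1532]
ee_rot: [0.72, 0.694, 0.0, 0.0]
contact_force: [-0.3, -0.2, -0.1]
width: 0.598
grasp_force: 0.0
```

servo_tool(targets=[-0.2,0,0,-1,0,0,0,-0.2,0,0,-2,0,0,0,-0.2,0,0,-4,0,0,0,-0.2,0,0,-5,0,0,0,-0.2,0,0,-5,0,0,0,-0.2,-1,0,0,0,0,0,-0.2,0,0,0,0,0,0])

```text
clock: 15.78
tcp_pos: [0.5739, 0.1668, 0.3234]
ee_rot: [0.72, 0.694, -0.0, 0.0]
contact_force: [-0.5, -0.0, -0.7]
width: 0.599
grasp_force: 0.0
```

```bash
python3 - <<'E'
from h import *
s=show();f=robot.grab_frame("wrist");save(f,"w4.png");w=world(f,s).reshape(-1,3)
q=w[(abs(w[:,0]-.574)<.11)&(abs(w[:,1]-.177)<.078)]
for nm,lo,hi in (("plate",.105,.123),("boss",.136,.146),("bar",.165,.179)):
    t=q[(q[:,2]>lo)&(q[:,2]<hi)];
    if nm!="plate": t=t[np.hypot(t[:,0]-.574,t[:,1]-.177)<.04]
    print(nm,len(t),cv2.minAreaRect(t[:,:2].astype(np.float32)),np.median(t[:,2]).round(4))
t=q[abs(q[:,2]-.109)<.004];A=np.c_[t[:,:2]-[.574,.177],np.ones(len(t))];print("plane",np.linalg.lstsq(A,t[:,2],rcond=None)[0].round(4))
E
```

```text
t 15.78 tcp [0.5739 0.1668 0.3234] yaw_y -2.08 F [-0.5 -0.  -0.7] q6 0.2
plate 17468 ((0.5768900513648987, 0.1693418323993683), (0.1443333923816681, 0.17869150638580322), 88.41812133789062) 0.1086
boss 2315 ((0.5739198327064514, 0.17772318422794342), (0.06331703811883926, 0.06316433846950531), 88.33605194091797) 0.1404
bar 612 ((0.5738863945007324, 0.17817959189414978), (0.027235088869929314, 0.017551757395267487), 88.08139038085938) 0.1713
plane [ 0.0003 -0.0012  0.1086]
```

View pics/w4.png

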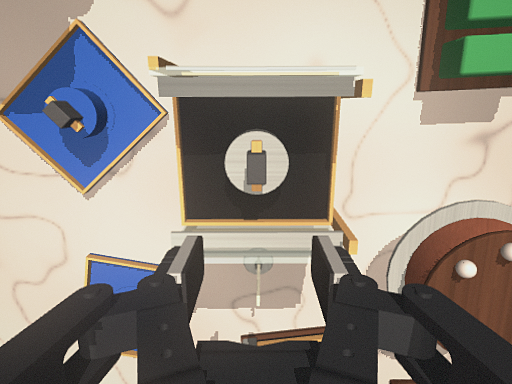

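The tray lies level in the rack at (257,160), against both back posts (columns 335–350) and square. It sits at (0.5739, 0.178), and its plate top reads 0.1086 against an expected 0.109.

```bash
python3 -c "
from plant import robot
print(robot.hand_in())"
```

```text
the job is handed in; nothing more can be done
None
```

The job is handed in, with no verdict shown: the top tray was twisted about 57°, lifted off, slid home level and square on the brass rails, and released; the other two trays stayed in the cradle.

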